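# Open the fraction collector and hold up its vial rack

### The job

Turn the fraction collector's hinged cover right over, so that it lies flat on the other half of the instrument with its white face up. Then take the orange vial rack by its yellow handle, lift it out of the well with all its vials until its underside is about 6 cm above the rim, and finish holding it there above the well, still and level, without letting go. Never tip the rack, and leave the bottle, jar, beaker, tip box and red cap on the bench alone.

Things in the scene. Friction and masses are not known exactly. Their poses are not given: they have to be found in the camera images.
- collector: Fraction collector, a white instrument fixed to the bench, 180 (its x) x 260 (its y) x 118 mm high, red strip and green display on its -x front. Origin: centre of its underside. Its -y half is an open-topped well 160 (x) x 108 (y) mm inside, floor 12 mm above the bench, rim 118 mm, walls 10 mm thick; its +y half is a closed block with a flat grey top at 118 mm. A hinged cover lies over the well.
- hinge (a point): Mid-point of the cover's hinge axis, 124 mm above the bench at the collector's middle. The axis runs along the collector's x.
- cover (a joint): Angle of the flip-over cover: 0 = lying flat over the well (dark blue face up), pi/2 = upright, pi = turned right over, lying flat above the closed +y half with its white face up (end stop). The hinge is stiff: the cover stays where it is left, and about 3 N at its pull bar moves it. Cover plate 176 x 118 x 6 mm, its far edge 128 mm from the hinge axis, 0.25 kg.
- cover_bar (a point): Centre of the cover's red round pull bar: 12 mm diameter, 34 mm long, parallel to the hinge (collector's x), 158 mm from the hinge axis, standing 30 mm off the cover's free edge on a 14 mm wide steel stem. Gripped on its two ends (34 mm apart) the bar can turn between the finger pads.
- well (a point): Centre of the well's floor, 66 mm towards -y from the collector's origin, 12 mm above the bench.
- rack: Loose orange vial rack standing on the well's floor, 96 (its x) x 84 (its y) mm; origin: centre of its underside. Two rows of three cells, 36 mm high, at x = -31 and +31 mm. A carrying handle runs over its middle. 0.25 kg plus four vials.
- rack_handle (a point): Centre of the rack's yellow handle bar, 88 mm above the rack's underside: 84 mm long along the rack's y, 12 mm thick along its x, 14 mm high, open underneath between two end posts at y = -37 and +37 mm. Take it across its 12 mm; the vials' caps end 34 mm below this point.
- vial1: Amber glass vial with a blue cap, standing loose in a cell of the rack, 20 mm diameter, 50 mm tall, 0.03 kg; origin: centre of its underside, 4 mm above the rack's underside.
- vial2: Amber glass vial with a blue cap, standing loose in a cell of the rack, 20 mm diameter, 50 mm tall, 0.03 kg; origin: centre of its underside, 4 mm above the rack's underside.
- vial3: Amber glass vial with a blue cap, standing loose in a cell of the rack, 20 mm diameter, 50 mm tall, 0.03 kg; origin: centre of its underside, 4 mm above the rack's underside.
- vial4: Amber glass vial with a blue cap, standing loose in a cell of the rack, 20 mm diameter, 50 mm tall, 0.03 kg; origin: centre of its underside, 4 mm above the rack's underside.
- buffer_bottle: Loose clear bottle, blue cap, yellow band, 70 mm diameter, 150 mm tall; bystander, not to be disturbed. Origin: centre of its underside.
- salt_jar: Loose jar with red lid, 64 mm diameter, 90 mm tall; bystander, not to be disturbed. Origin: centre of its underside.
- beaker: Loose clear beaker, 72 mm diameter, 95 mm tall; bystander, not to be disturbed. Origin: centre of its underside.
- tip_box: Loose green box with a clear lid, 120 x 85 x 65 mm; bystander, not to be disturbed. Origin: centre of its underside.
- column_cap: Loose red cylinder 44 mm diameter, 40 mm tall; bystander, not to be disturbed. Origin: centre of its underside.

How it is judged:
On the way:
1. the cover is turned right over, white face up, while the rack still stands in the well (value of joint cover above 2.95 rad and height (world z) of rack below 0.03 m), for 0.2 s.
At the end, for the whole second after the job is handed in: Ends holding: cover turned over (above 2.95 rad); rack held by the fingers, underside over 155 mm above the bench, within 80 mm of the well centre, touching no part of the collector, tilt under 0.1 rad, slower than 0.02 m/s and 0.15 rad/s, all four vials standing in it (value of joint cover above 2.95 rad and height (world z) of rack above 0.155 m and angle between rack's own z axis and vertical below 0.1 rad and horizontal distance between rack and well below 0.08 m and linear speed of rack below 0.02 m/s and angular speed of rack below 0.15 rad/s and contact force between rack and the fingers above 1 N and contact force between rack and collector below 0.05 N and z of each of vial1, vial2, vial3, vial4 in the frame of rack below 0.02 m and distance between each of vial1, vial2, vial3, vial4 and rack below 0.055 m); the arm keeps its last pose, push and grip.
It fails at once if the rack is tipped by more than 0.35 rad (angle between rack's own z axis and vertical above 0.35 rad).
It fails at once if a bystander on the bench is moved by more than 30 mm (distance of any of buffer_bottle, salt_jar, beaker, tip_box, column_cap from where it was at the start of the episode above 0.03 m).
It also fails if it takes over 58 s, if anything falls off the work surface, if the arm or the gripper's body presses on something with over 40 N, if the wrist force passes 120 N, or if a joint passes its speed limit or range.

### The arm

A 6-joint arm with a two-finger parallel gripper is mounted at the origin on the work surface. World frame = base frame: x ahead of the robot, y to its left, z up, the work surface at z = 0. Lengths are in m, angles in rad, forces in N, time in s.
With the tool pointing down it reaches from about 0.35 to 0.975 m from the base axis. Payload 4.9 kg.
Tool frame: the origin (TCP) lies at the centre of the arm's flange, where the gripper is bolted on; the fingertips stand 173 mm ahead of it and the grasp point (between the pads) lies 155 mm ahead of it; z points along the fingers, y is the direction in which the jaws open and shut (so a half turn about z gives the same grasp; the last joint's range is limited). The gripper opens to 85 mm and grips with 20 to 120 N. Pads are 22 mm wide; open, the fingers measure 114 mm over their backs; the gripper's body (76 mm by 85 mm) begins 54 mm behind the grasp point. The pads swing forward as they close: fully open they stand 13 mm farther back than shut.
Start: joints at [-1.294, 0.053, 1.613, -0, 1.476, -0.119], TCP at [0.241, -0.577, 0.405] pointing down, gripper open.
Joint ranges: [-3.01, 3.01], [-1.01, 2.22], [0.06, 2.58], [-1.02, 4.17], [0.09, 2.62], [-3.14, 3.14]. Speed limits (rad/s): [2.57, 2.57, 3.14, 3.14, 3.14, 3.14].

### API

Orientations are given as a unit quaternion [w, x, y, z].
In Python, from plant import observe, imaging, manip gives the robot as it stands. The module is installed in compiled form; this text tells all that it offers.
- The arm moves only by the shell command python3 -m handwheel 'ROWS'. ROWS is JSON, a list of rows, each an object with "twist": the turn, a rotation vector about the world's x, y, z in rad, a list of three; "xyz": the shift along the world's x, y, z in cm, a list of three; "hand": the finger opening in cm, from 0 to 8.54. A call has exactly 8 rows; each row is the pose to reach, as a shift and turn from the pose commanded when the call began; what a row does not reach only later rows make up. A row lasts 1/12 s, in which the tool goes at most 41.7 mm and 7.16 degrees, less where a joint would pass 70% of its speed; a pose out of reach is approached as far as the arm can. A call with a gripper value outside its range is refused whole. The fingers move at their own pace and stop on an object; the grip force is fixed at half the most. Time passes only in rows, so rows that repeat a pose let the fingers close, or fill a call up. It gives the time, the measured TCP pose, the force and the opening at its end, in the units of the state.
- observe(): the state, without advancing time (a new reading comes with each control period).
- imaging.grab_frame(name): name is "scene" or "top" or "wrist"; returns the picture (384x512x3 uint8, red, green, blue); there is no depth.
- imaging.camera_info(name): a dict with "fx", "fy", "cx", "cy" (pixels), "rvec" (rotation vector, rad) and "tvec" (3), from world to camera coordinates, as OpenCV has them. Camera axes: x right, y down, z forward; pixel columns grow to the right and rows downward; lengths in m; the calibration is good to about 2 mm. A picture is of the moment at which its call begins: read the wrist's pose just before it. camera_info takes no time and is no camera call; for the wrist camera it gives the pose at the moment of the call.
- manip.close_job(): hands the job in, once; it reports no verdict.
The state is a dict: "time": time; "joints": joint angles; "joint_velocities": joint speeds; "effort": joint torques, N m; "tcp_pos": TCP position; "tcp_rot": TCP orientation; "ft_force": force on the tool from outside, world axes, zero at the start; "ft_torque": the same for the moment, N m; "finger_gap": finger opening in m.
Only numpy, scipy, OpenCV 4.12 (cv2) and the standard library are available. Lean on these libraries where they do the work, as an engineer would, in place of code of your own. Each camera call takes 0.05 s, during which the arm holds its last target. There are 200 camera calls.

## Working session

There is one attempt and no reset: what is moved stays moved. The work goes in short steps, Python scripts to look and compute and a shell command to move; the robot and the scene stay as the last step left them, time stands still between calls to the robot, and variables do not carry over. Pictures are saved under pics/ and viewed, about 8 in all and at most 12, crops included, and the job is handed in when it is done.

```bash
mkdir -p pics; python3 - <<'E'
from plant import observe, imaging
import cv2,numpy as np
s=observe();print({k:np.round(v,3).tolist() for k,v in s.items()})
ims=[]
for n in("scene","top"):
    im=imaging.grab_frame(n);cv2.imwrite(f"pics/{n}0.png",im[:,:,::-1]);i=imaging.camera_info(n);print(n,i)
E
```

```text
{'time': 0.0, 'joints': [-1.294, 0.053, 1.614, 0.0, 1.476, -0.119], 'joint_velocities': [0.0, 0.0, -0.001, 0.0, 0.001, -0.001], 'effort': [0.001, -39.368, -37.017, -0.0, 0.007, -0.0], 'tcp_pos': [0.241, -0.576, 0.403], 'tcp_rot': [-0.001, 0.98, 0.197, -0.0], 'ft_force': [0.823, -0.574, 0.208], 'ft_torque': [-0.009, 0.004, -0.051], 'finger_gap': 0.085}
scene {'fx': 433.26323767254934, 'fy': 433.26323767254934, 'cx': 254.79851233183567, 'cy': 196.09183379707642, 'rvec': array([ 1.91032763,  1.6009015 , -0.60953193]), 'tvec': array([-0.11754031, -0.36123533,  1.6872849 ])}
top {'fx': 409.4797760957896, 'fy': 409.4797760957896, 'cx': 257.7906548355838, 'cy': 188.61866299374756, 'rvec': array([ 2.09383223, -2.14258975,  0.21814594]), 'tvec': array([0.01116707, 0.5862026 , 1.09997049])}
```

View pics/scene0.png

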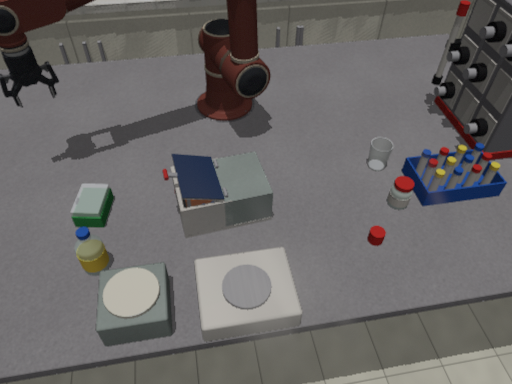

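View pics/top0.png

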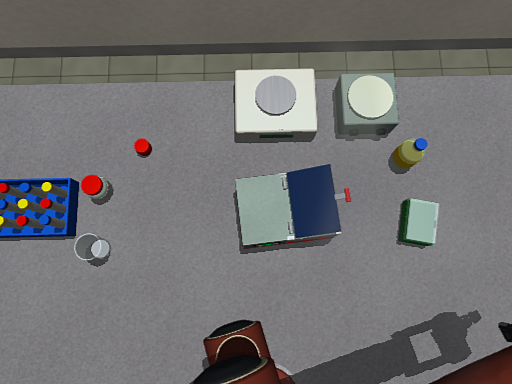

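Scene view: collector at about (220,190), with the cover seemingly ajar and the red bar at (166,174). Top view: grey half at (265,210), cover at (313,203), bar at (348,195). I'll zoom in for exact pixels.

```bash
python3 - <<'E'
import cv2,numpy as np
a=cv2.imread("pics/scene0.png")[140:240,150:280];b=cv2.imread("pics/top0.png")[155:255,230:360]
f=lambda x:cv2.resize(x,None,fx=6,fy=6,interpolation=cv2.INTER_CUBIC)[:, :780]
def g(x,u,v):
    x=f(x)
    for k in range(0,130,10):
        cv2.putText(x,str(u+k),(k*6,8),0,.3,(0,255,255),1);cv2.line(x,(k*6,0),(k*6,600),(90,90,90),1)
    for k in range(0,100,10):
        cv2.putText(x,str(v+k),(0,k*6+4),0,.3,(0,255,255),1);cv2.line(x,(0,k*6),(780,k*6),(90,90,90),1)
    return x
cv2.imwrite("pics/s1.png",g(a,150,140));cv2.imwrite("pics/t1.png",g(b,230,155))
E
```

```text
(no output)
```

View pics/s1.png

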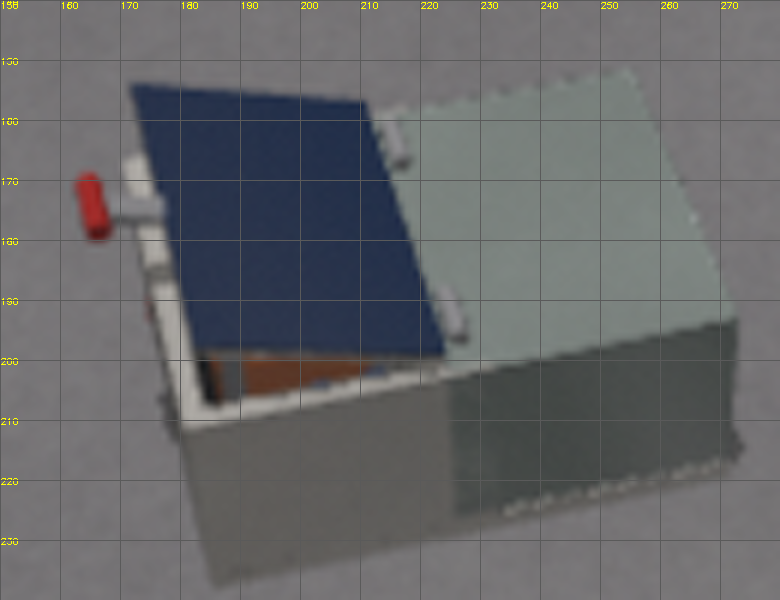

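View pics/t1.png

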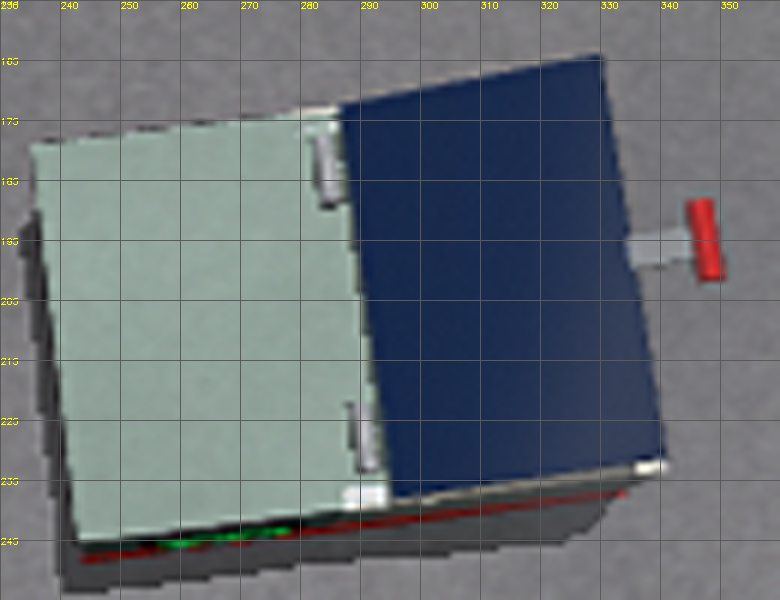

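```bash
cat > h.py <<'E'
import numpy as np,cv2
from scipy.optimize import least_squares
from scipy.spatial.transform import Rotation as R
def proj(i,P):
    K=np.array([[i['fx'],0,i['cx']],[0,i['fy'],i['cy']],[0,0,1]])
    return cv2.projectPoints(np.array(P,float).reshape(-1,1,3),i['rvec'],i['tvec'],K,None)[0][:,0]
def tri(obs): # [(info,(u,v))...]
    f=lambda p:np.concatenate([proj(i,[p])[0]-uv for i,uv in obs])
    r=least_squares(f,[.5,0,.1]);return r.x,np.abs(r.fun).max()
def col(q,p): # collector frame -> world
    c,s=np.cos(q[2]),np.sin(q[2]);return np.array([q[0]+c*p[0]-s*p[1],q[1]+s*p[0]+c*p[1],p[2]])
def cov(q,p,a=None): # x, r, n offset
    a=q[3] if a is None else a
    return col(q,[p[0],-p[1]*np.cos(a)-p[2]*-np.sin(a)*-1*-1,.124+p[1]*np.sin(a)+p[2]*np.cos(a)])
E
python3 - <<'E'
from h import *
from plant import imaging
S,T=imaging.camera_info("scene"),imaging.camera_info("top")
bar=tri([(S,(165.5,174.5)),(T,(347.5,195))]);print("bar",bar)
print("grey +x+y", tri([(S,(255,151.3)),(T,(243.3,245))]), tri([(S,(272.8,193.3)),(T,(235.3,179.2))]))
ob=[(S,'b',(-.09,.13,.118),(255,151.3)),(S,'b',(.09,.13,.118),(272.8,193.3)),(S,'b',(.09,-.13,.118),(181.3,211.7)),
(T,'b',(.09,.13,.118),(235.3,179.2)),(T,'b',(-.09,.13,.118),(243.3,245)),
(T,'c',(.088,.01,.003),(286.7,172.5)),(T,'c',(-.088,.01,.003),(295.3,238.3)),(T,'c',(.088,.128,.003),(330.3,164.2)),(T,'c',(-.088,.128,.003),(340.8,231.7)),
(S,'c',(-.088,.01,.003),(211.2,157)),(S,'c',(.088,.01,.003),(223.8,199.5)),(S,'c',(-.088,.128,.003),(171.7,153.8)),(S,'c',(.088,.128,.003),(182.5,197.5)),
(S,'c',(0,.158,0),(165.5,174.5)),(T,'c',(0,.158,0),(347.5,195))]
def f(q): return np.concatenate([proj(i,[(col if k=='b' else cov)(q,p)])[0]-uv for i,k,p,uv in ob])
r=least_squares(f,[.5,0,.1,.3]);print(r.x,np.round(r.fun.reshape(-1,2),1).tolist())
q=r.x
for a in (q[3],.8,1.57,2.3,3.14): print(a,cov(q,(0,.158,0),a))
print("well",col(q,(0,-.066,.012)),"hinge",col(q,(0,0,.124)))
E
```

```text
bar (array([ 0.54140056, -0.22812796,  0.17347483]), np.float64(0.24412268758453592))
grey +x+y (array([0.4252443 , 0.03985505, 0.11649542]), np.float64(0.17834766284138936)) (array([0.60282195, 0.05840198, 0.11259164]), np.float64(0.013906173942245914))
[ 0.52693448 -0.07910634  0.09711632  0.31413276] [[0.3, -0.5], [0.4, -1.1], [-1.0, -0.9], [-0.3, -0.8], [-0.8, 0.1], [-0.4, -0.4], [0.1, -0.7], [-0.2, -0.5], [0.2, -0.6], [-0.5, -0.8], [0.5, -1.0], [-0.3, -0.3], [-0.9, -0.1], [-0.4, 0.2], [-0.1, -0.0]]
0.314132761899161 [ 0.54150504 -0.22866648  0.1728207 ]
0.8 [ 0.53760821 -0.18866729  0.23734226]
1.57 [ 0.52694668 -0.07923156  0.28199995]
2.3 [0.51672695 0.02566923 0.24182142]
3.14 [0.51161423 0.07814895 0.12425164]
well [ 0.53333408 -0.14479534  0.012     ] hinge [ 0.52693448 -0.07910634  0.124     ]
```

Bar, measured from two views: (0.5414, -0.228, 0.173). This agrees with the model fit: collector at (0.527, -0.079), yaw 0.097, cover ajar at 0.314 rad. Next I move above the bar with the jaws along the collector's x.

```bash
python3 -m handwheel '[{"twist":[0,0,0.08],"xyz":[2,2.2,0.5],"hand":6},{"twist":[0,0,0.16],"xyz":[4,4.5,1],"hand":6},{"twist":[0,0,0.24],"xyz":[6,7,1.5],"hand":6},{"twist":[0,0,0.32],"xyz":[8,9.4,1.5],"hand":6},{"twist":[0,0,0.4],"xyz":[10,11.8,1.5],"hand":6},{"twist":[0,0,0.48],"xyz":[12,14,1.5],"hand":6},{"twist":[0,0,0.56],"xyz":[14,16.3,1.5],"hand":6},{"twist":[0,0,0.64],"xyz":[16,18.6,1.5],"hand":6}]'
python3 -m handwheel '[{"twist":[0,0,0.08],"xyz":[2,2.2,0],"hand":6},{"twist":[0,0,0.16],"xyz":[4,4.5,0],"hand":6},{"twist":[0,0,0.26],"xyz":[6.5,7,0],"hand":6},{"twist":[0,0,0.36],"xyz":[8.5,9.4,0],"hand":6},{"twist":[0,0,0.46],"xyz":[11,12,-0.5],"hand":6},{"twist":[0,0,0.55],"xyz":[13,14.5,-1],"hand":6},{"twist":[0,0,0.633],"xyz":[14,16.2,-1.5],"hand":6},{"twist":[0,0,0.633],"xyz":[14,16.2,-1.5],"hand":6}]'
python3 - <<'E'
from h import *
from plant import imaging,observe
s=observe();w,x,y,z=s['tcp_rot'];r=R.from_quat([x,y,z,w]).as_matrix()
print(s['tcp_pos'],'jaw',np.arctan2(r[1,1],r[0,1]),'z',r[:,2],s['finger_gap'],s['joints'])
i=imaging.camera_info("wrist");im=imaging.grab_frame("wrist")
print(proj(i,[(.5415,-.2284,.173)]),i);cv2.imwrite("pics/w1.png",im[:,:,::-1])
E
```

```text
time: 0.77
tcp_pos: [0.4016, -0.3893, 0.4192]
tcp_rot: [-0.0, 0.868, 0.497, -0.0]
ft_force: [0.0, -0.3, 0.5]
finger_gap: 0.0605
time: 1.43
tcp_pos: [0.5422, -0.2255, 0.4027]
tcp_rot: [-0.002, 0.669, 0.743, 0.0]
ft_force: [-0.9, -0.4, -0.6]
finger_gap: 0.0599
[ 0.54219961 -0.22551548  0.40266266] jaw 0.10461371831014268 z [-0.00223269  0.00282457 -0.99999352] 0.0599445516527135 [-5.21099348e-01 -3.43146714e-02  1.70390025e+00  1.34427997e-03
  1.47534968e+00 -6.25840486e-01]
[[250.80739197 213.97901072]] {'fx': 287.5997041266229, 'fy': 287.5997041266229, 'cx': 252.12094022341586, 'cy': 190.15436466896637, 'rvec': array([-2.82513548, -0.14989239, -0.02218878]), 'tvec': array([-0.51514328, -0.30615798,  0.29215911])}
```

View pics/w1.png

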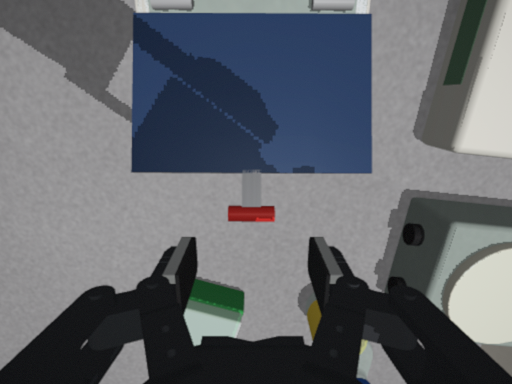

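Wrist view: the bar is centred at (251.5, 213.5), and I predicted (250.8, 214), so the measurement is good. Fingers straddle it and are aligned. Now I descend and close.

```bash
python3 -m handwheel '[{"twist":[0,0,0],"xyz":[0,0,-1],"hand":6},{"twist":[0,0,0],"xyz":[0,0,-3],"hand":6},{"twist":[0,0,0],"xyz":[0,0,-5],"hand":6},{"twist":[0,0,0],"xyz":[0,0,-6.5],"hand":6},{"twist":[0,0,0],"xyz":[0,0,-7.5],"hand":6},{"twist":[0,0,0],"xyz":[0,0,-7.8],"hand":6},{"twist":[0,0,0],"xyz":[0,0,-7.8],"hand":6},{"twist":[0,0,0],"xyz":[0,0,-7.8],"hand":6}]'
python3 -m handwheel '[{"twist":[0,0,0],"xyz":[0,0,0],"hand":4.5},{"twist":[0,0,0],"xyz":[0,0,0],"hand":4},{"twist":[0,0,0],"xyz":[0,0,0],"hand":3},{"twist":[0,0,0],"xyz":[0,0,0],"hand":2.5},{"twist":[0,0,0],"xyz":[0,0,0],"hand":2.5},{"twist":[0,0,0],"xyz":[0,0,0],"hand":2.5},{"twist":[0,0,0],"xyz":[0,0,0],"hand":2.5},{"twist":[0,0,0],"xyz":[0,0,0],"hand":2.5}]'
python3 - <<'E'
from h import *
q=[.52693,-.07911,.09712,.314]
p0=cov(q,(0,.158,0))
a=np.linspace(.314,3.14,33)
for k in range(1,33): print(k,round(a[k],2),np.round(100*(cov(q,(0,.158,0),a[k])-cov(q,(0,.158,0),a[(k-1)//8*8])),1))
E
```

```text
time: 2.15
tcp_pos: [0.5409, -0.2293, 0.3275]
tcp_rot: [0.001, 0.672, 0.741, 0.0]
ft_force: [0.4, 0.1, 1.0]
finger_gap: 0.0599
time: 2.82
tcp_pos: [0.5411, -0.2291, 0.3273]
tcp_rot: [0.001, 0.672, 0.741, -0.0]
ft_force: [-0.5, -4.8, 1.9]
finger_gap: 0.0324
1 0.4 [-0.   0.5  1.3]
2 0.49 [-0.1  1.1  2.6]
3 0.58 [-0.2  1.8  3.8]
4 0.67 [-0.3  2.6  4.9]
5 0.76 [-0.3  3.5  6. ]
6 0.84 [-0.4  4.5  6.9]
7 0.93 [-0.5  5.6  7.8]
8 1.02 [-0.7  6.7  8.6]
9 1.11 [-0.1  1.2  0.7]
10 1.2 [-0.2  2.5  1.2]
11 1.29 [-0.4  3.8  1.7]
12 1.37 [-0.5  5.1  2. ]
13 1.46 [-0.6  6.5  2.2]
14 1.55 [-0.8  7.9  2.3]
15 1.64 [-0.9  9.3  2.3]
16 1.73 [-1.  10.7  2.1]
17 1.82 [-0.1  1.4 -0.3]
18 1.9 [-0.3  2.7 -0.7]
19 1.99 [-0.4  4.  -1.2]
20 2.08 [-0.5  5.2 -1.8]
21 2.17 [-0.6  6.4 -2.5]
22 2.26 [-0.7  7.5 -3.4]
23 2.35 [-0.8  8.6 -4.3]
24 2.43 [-0.9  9.5 -5.3]
25 2.52 [-0.1  0.9 -1.1]
26 2.61 [-0.2  1.6 -2.3]
27 2.7 [-0.2  2.3 -3.5]
28 2.79 [-0.3  2.8 -4.8]
29 2.88 [-0.3  3.2 -6.1]
30 2.96 [-0.3  3.5 -7.5]
31 3.05 [-0.4  3.7 -8.9]
32 3.14 [ -0.4   3.8 -10.3]
```

Gripped at 32 mm. Now I follow the first part of the arc.

```bash
python3 -m handwheel '[{"twist":[0,0,0],"xyz":[0,0.5,1.3],"hand":2.5},{"twist":[0,0,0],"xyz":[-0.1,1.1,2.6],"hand":2.5},{"twist":[0,0,0],"xyz":[-0.2,1.8,3.8],"hand":2.5},{"twist":[0,0,0],"xyz":[-0.3,2.6,4.9],"hand":2.5},{"twist":[0,0,0],"xyz":[-0.3,3.5,6.0],"hand":2.5},{"twist":[0,0,0],"xyz":[-0.4,4.5,6.9],"hand":2.5},{"twist":[0,0,0],"xyz":[-0.5,5.6,7.8],"hand":2.5},{"twist":[0,0,0],"xyz":[-0.7,6.7,8.6],"hand":2.5}]'
```

```text
time: 3.48
tcp_pos: [0.534, -0.1602, 0.4129]
tcp_rot: [-0.0, 0.671, 0.741, 0.001]
ft_force: [7.4, -0.6, -7.3]
finger_gap: 0.0323
```

```bash
python3 -m handwheel '[{"twist":[0,0,0],"xyz":[-0.1,1.2,0.7],"hand":2.5},{"twist":[0,0,0],"xyz":[-0.2,2.5,1.2],"hand":2.5},{"twist":[0,0,0],"xyz":[-0.4,3.8,1.7],"hand":2.5},{"twist":[0,0,0],"xyz":[-0.5,5.1,2.0],"hand":2.5},{"twist":[0,0,0],"xyz":[-0.6,6.5,2.2],"hand":2.5},{"twist":[0,0,0],"xyz":[-0.8,7.9,2.3],"hand":2.5},{"twist":[0,0,0],"xyz":[-0.9,9.3,2.3],"hand":2.5},{"twist":[0,0,0],"xyz":[-1.0,10.7,2.1],"hand":2.5}]'
python3 - <<'E'
from plant import imaging
import cv2
cv2.imwrite("pics/s2.png",imaging.grab_frame("scene")[100:260,120:330,::-1].repeat(3,0).repeat(3,1))
E
```

```text
time: 4.15
tcp_pos: [0.5236, -0.0535, 0.4354]
tcp_rot: [0.001, 0.672, 0.741, -0.0]
ft_force: [-0.5, -3.4, 2.2]
finger_gap: 0.0322
```

View pics/s2.png

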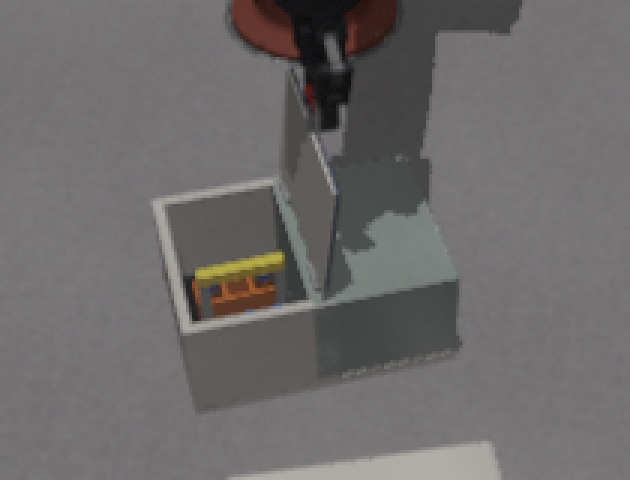

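The cover is upright and just past vertical, with the bar in the fingers. The rack is visible, its yellow handle at crop (240,266). I carry on over the arc.

```bash
python3 -m handwheel '[{"twist":[0,0,0],"xyz":[-0.1,1.4,-0.3],"hand":2.5},{"twist":[0,0,0],"xyz":[-0.3,2.7,-0.7],"hand":2.5},{"twist":[0,0,0],"xyz":[-0.4,4.0,-1.2],"hand":2.5},{"twist":[0,0,0],"xyz":[-0.5,5.2,-1.8],"hand":2.5},{"twist":[0,0,0],"xyz":[-0.6,6.4,-2.5],"hand":2.5},{"twist":[0,0,0],"xyz":[-0.7,7.5,-3.4],"hand":2.5},{"twist":[0,0,0],"xyz":[-0.8,8.6,-4.3],"hand":2.5},{"twist":[0,0,0],"xyz":[-0.9,9.5,-5.3],"hand":2.5}]'
python3 -m handwheel '[{"twist":[0,0,0],"xyz":[-0.1,0.9,-1.1],"hand":2.5},{"twist":[0,0,0],"xyz":[-0.2,1.6,-2.3],"hand":2.5},{"twist":[0,0,0],"xyz":[-0.2,2.3,-3.5],"hand":2.5},{"twist":[0,0,0],"xyz":[-0.3,2.8,-4.8],"hand":2.5},{"twist":[0,0,0],"xyz":[-0.3,3.2,-6.1],"hand":2.5},{"twist":[0,0,0],"xyz":[-0.3,3.5,-7.5],"hand":2.5},{"twist":[0,0,0],"xyz":[-0.4,3.7,-8.9],"hand":2.5},{"twist":[0,0,0],"xyz":[-0.4,3.8,-10.2],"hand":2.5}]'
```

```text
time: 4.87
tcp_pos: [0.5143, 0.0421, 0.3824]
tcp_rot: [-0.001, 0.671, 0.741, 0.0]
ft_force: [-3.6, 4.0, 7.7]
finger_gap: 0.0321
time: 5.53
tcp_pos: [0.5105, 0.0798, 0.2787]
tcp_rot: [-0.001, 0.671, 0.741, 0.001]
ft_force: [-1.7, 3.5, 3.1]
finger_gap: 0.0323
```

```bash
python3 -m handwheel '[{"twist":[0,0,0],"xyz":[0,0,-0.1],"hand":2.5},{"twist":[0,0,0],"xyz":[0,0,-0.1],"hand":2.5},{"twist":[0,0,0],"xyz":[0,0,-0.1],"hand":4},{"twist":[0,0,0],"xyz":[0,0,-0.1],"hand":5},{"twist":[0,0,0],"xyz":[0,0,-0.1],"hand":6},{"twist":[0,0,0],"xyz":[0,0,0],"hand":6},{"twist":[0,0,0],"xyz":[0,0,2],"hand":6},{"twist":[0,0,0],"xyz":[0,0,5],"hand":6}]'
python3 -m handwheel '[{"twist":[0,0,0],"xyz":[0,-1,4],"hand":6},{"twist":[0,0,0],"xyz":[0,-2,8],"hand":6},{"twist":[0,0,0],"xyz":[0,-5,11],"hand":6},{"twist":[0,0,0],"xyz":[0.3,-8,12],"hand":6},{"twist":[0,0,0],"xyz":[0.6,-11,12],"hand":6},{"twist":[0,0,0],"xyz":[1,-14,12],"hand":6},{"twist":[0,0,0],"xyz":[1.4,-17,12],"hand":6},{"twist":[0,0,0],"xyz":[1.8,-19,12],"hand":6}]'
python3 - <<'E'
from h import *
from plant import imaging
w=imaging.grab_frame("wrist");s=imaging.grab_frame("scene");t=imaging.grab_frame("top")
for n,x in zip("wst",(w,s,t)): cv2.imwrite(f"pics/{n}3.png",x[:,:,::-1])
c=np.zeros((600,800,3),np.uint8);c[:384,:512]=w
z=cv2.resize(s[150:240,160:290],(390,270));c[:270,410:]=z[:, :390]
z=cv2.resize(t[150:255,220:350],(390,315));c[285:600,410:]=z
z=cv2.resize(w,None,fx=1,fy=1);c[:384,:410]=w[:,50:460]
cv2.imwrite("pics/m3.png",c[:,:,::-1])
E
```

```text
time: 6.2
tcp_pos: [0.5096, 0.0781, 0.3256]
tcp_rot: [-0.003, 0.672, 0.741, -0.003]
ft_force: [0.4, -0.0, 0.6]
finger_gap: 0.0602
time: 6.87
tcp_pos: [0.5287, -0.1141, 0.4491]
tcp_rot: [0.0, 0.672, 0.74, -0.0]
ft_force: [-0.6, -0.3, -0.4]
finger_gap: 0.0603
```

View pics/m3.png

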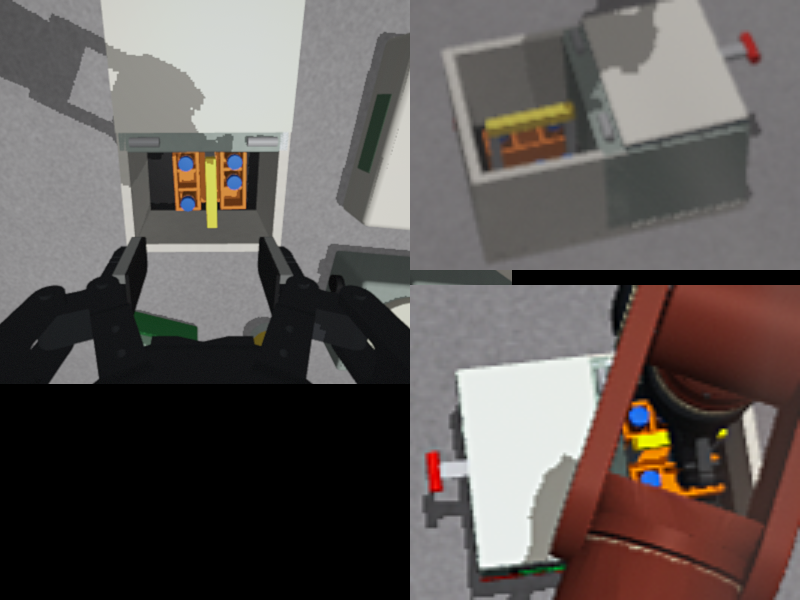

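Cover lies white face up. In the wrist view the handle runs vertically, from about (261,152) to (262,228). I locate its ends by colour in the wrist and scene views.

```bash
cat >> h.py <<'E'
def yellow(im,box): # BGR image; box u0,v0,u1,v1 -> min-area rect of yellow blob
    u0,v0,u1,v1=box;h=cv2.cvtColor(im[v0:v1,u0:u1],cv2.COLOR_BGR2HSV)
    m=cv2.inRange(h,(25,120,70),(33,255,255))
    n,l,st,c=cv2.connectedComponentsWithStats(m);k=1+np.argmax(st[1:,4])
    p=np.argwhere(l==k)[:,::-1].astype(np.float32)+[u0,v0]
    r=cv2.minAreaRect(p.astype(np.float32));return r,cv2.boxPoints(r),len(p)
E
python3 - <<'E'
from h import *
from plant import imaging
W,S=imaging.camera_info("wrist"),imaging.camera_info("scene")
rw,bw,n=yellow(cv2.imread("pics/w3.png"),(220,130,320,250));print(rw,bw.round(1).tolist(),n)
rs,bs,n=yellow(cv2.imread("pics/s3.png"),(170,170,230,215));print(rs,bs.round(1).tolist(),n)
e=lambda b:sorted([ (b[i]+b[(i+1)%4])/2 for i in range(4)],key=lambda p:-np.linalg.norm(p-b.mean(0)))[:2]
ew=sorted(e(bw),key=lambda p:p[1]);es=sorted(e(bs),key=lambda p:-p[0])
P=[tri([(W,a),(S,b)]) for a,b in zip(ew,es)];print(P)
d=P[1][0]-P[0][0];print("len",np.linalg.norm(d),"yaw(of -y dir)",np.arctan2(d[0],-d[1]),"mid",(P[0][0]+P[1][0])/2)
E
```

```text
((261.0678405761719, 192.01168823242188), (70.21761322021484, 11.266156196594238), 88.45184326171875) [[254.5, 157.10000610351562], [265.79998779296875, 156.8000030517578], [267.6000061035156, 227.0], [256.3999938964844, 227.3000030517578]] 749
((198.38233947753906, 188.47059631347656), (3.2539572715759277, 27.65863609313965), 77.47119140625) [[184.5, 189.89999389648438], [211.5, 183.89999389648438], [212.1999969482422, 187.10000610351562], [185.1999969482422, 193.10000610351562]] 92
[(array([ 0.5362798 , -0.09753404,  0.1009722 ]), np.float64(2.765959511629177)), (array([ 0.54752997, -0.18098702,  0.10320244]), np.float64(0.7655998023391248))]
len 0.08423740309042023 yaw(of -y dir) 0.13400072322939655 mid [ 0.54190489 -0.13926053  0.10208732]
```

Handle length 84.2 mm (84 expected) and height 102 mm (100 expected), so both agree. Mid-point (0.542, -0.139), yaw 0.134. I move above it and check from nearer.

```bash
python3 -m handwheel '[{"twist":[0,0,0.01],"xyz":[0.4,-0.8,-1],"hand":5},{"twist":[0,0,0.02],"xyz":[0.8,-1.6,-2.5],"hand":5},{"twist":[0,0,0.03],"xyz":[1.3,-2.4,-4],"hand":5},{"twist":[0,0,0.035],"xyz":[1.3,-2.4,-5],"hand":5},{"twist":[0,0,0.035],"xyz":[1.3,-2.4,-5],"hand":5},{"twist":[0,0,0.035],"xyz":[1.3,-2.4,-5],"hand":5},{"twist":[0,0,0.035],"xyz":[1.3,-2.4,-5],"hand":5},{"twist":[0,0,0.035],"xyz":[1.3,-2.4,-5],"hand":5}]'
python3 - <<'E'
from h import *
from plant import imaging,observe
s=observe();w,x,y,z=s['tcp_rot'];r=R.from_quat([x,y,z,w]).as_matrix();print(s['tcp_pos'],'jaw',np.arctan2(r[1,1],r[0,1]),s['finger_gap'])
W,S=imaging.camera_info("wrist"),imaging.camera_info("scene")
im=imaging.grab_frame("wrist")[:,:,::-1].copy();cv2.imwrite("pics/w4.png",im)
rw,bw,n=yellow(im,(200,100,320,330));print(bw.round(1).tolist(),n)
e=lambda b:sorted([ (b[i]+b[(i+1)%4])/2 for i in range(4)],key=lambda p:-np.linalg.norm(p-b.mean(0)))[:2]
ew=sorted(e(bw),key=lambda p:p[1])
from functools import partial
P=[]
for u in ew: # ray onto bar-top height 0.107
    P.append(least_squares(lambda q:proj(W,[(q[0],q[1],.107)])[0]-u,[.54,-.14]).x)
print(P);d=P[1]-P[0];print("len",np.linalg.norm(d),"yaw",np.arctan2(d[0],-d[1]),(P[0]+P[1])/2)
E
```

```text
time: 7.68
tcp_pos: [0.5421, -0.1352, 0.4]
tcp_rot: [0.001, 0.658, 0.753, 0.0]
ft_force: [0.6, -1.3, 0.4]
finger_gap: 0.05
[ 0.54211714 -0.13521461  0.40000683] jaw 0.13374564472192513 0.050000798401901754
[[244.0, 144.0], [257.0, 144.0], [257.0, 228.0], [244.0, 228.0]] 1024
[array([ 0.5364969 , -0.09720077]), array([ 0.54766245, -0.18050026])]
len 0.08404447792143575 yaw 0.1332467859888119 [ 0.54207967 -0.13885051]
```

View pics/w4.png

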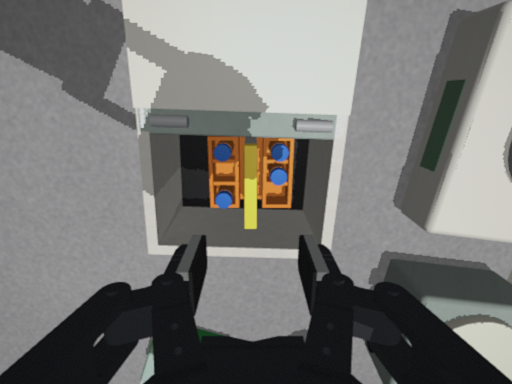

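Handle confirmed (length 84.0 mm, mid (0.5421, -0.1389), yaw 0.133 against jaw 0.134). Image shows it at u≈250, v 144–228, with all four caps in view. I descend and grip.

```bash
python3 -m handwheel '[{"twist":[0,0,0],"xyz":[0,0,-2],"hand":5},{"twist":[0,0,0],"xyz":[0,0,-5],"hand":5},{"twist":[0,0,0],"xyz":[0,0,-8],"hand":5},{"twist":[0,0,0],"xyz":[0,0,-10.5],"hand":5},{"twist":[0,0,0],"xyz":[0,0,-12.5],"hand":5},{"twist":[0,0,0],"xyz":[0,0,-13.8],"hand":5},{"twist":[0,0,0],"xyz":[0,0,-14.6],"hand":5},{"twist":[0,0,0],"xyz":[0,0,-14.6],"hand":5}]'
python3 -m handwheel '[{"twist":[0,0,0],"xyz":[0,0,0],"hand":4},{"twist":[0,0,0],"xyz":[0,0,0],"hand":3},{"twist":[0,0,0],"xyz":[0,0,0],"hand":2},{"twist":[0,0,0],"xyz":[0,0,0],"hand":1},{"twist":[0,0,0],"xyz":[0,0,0],"hand":0.5},{"twist":[0,0,0],"xyz":[0,0,0],"hand":0.5},{"twist":[0,0,0],"xyz":[0,0,0],"hand":0.5},{"twist":[0,0,0],"xyz":[0,0,0],"hand":0.5}]'
```

```text
time: 8.4
tcp_pos: [0.5416, -0.1355, 0.2515]
tcp_rot: [-0.001, 0.659, 0.753, -0.0]
ft_force: [-1.0, 0.1, 0.1]
finger_gap: 0.0501
time: 9.07
tcp_pos: [0.5423, -0.1359, 0.2539]
tcp_rot: [0.001, 0.659, 0.753, 0.0]
ft_force: [-3.3, -0.1, 6.1]
finger_gap: 0.0108
```

Gripped. Slow lift, moving slightly towards -y, away from the hinge wall.

```bash
python3 -m handwheel '[{"twist":[0,0,0],"xyz":[0,0,0.2],"hand":0.5},{"twist":[0,0,0],"xyz":[0,-0.1,0.5],"hand":0.5},{"twist":[0,0,0],"xyz":[0,-0.2,1],"hand":0.5},{"twist":[0,0,0],"xyz":[-0.1,-0.3,1.5],"hand":0.5},{"twist":[0,0,0],"xyz":[-0.2,-0.4,2],"hand":0.5},{"twist":[0,0,0],"xyz":[-0.2,-0.5,2.6],"hand":0.5},{"twist":[0,0,0],"xyz":[-0.3,-0.5,3.2],"hand":0.5},{"twist":[0,0,0],"xyz":[-0.3,-0.5,3.8],"hand":0.5}]'
python3 -m handwheel '[{"twist":[0,0,0],"xyz":[0,0,0.7],"hand":0.5},{"twist":[0,0,0],"xyz":[0,0,1.5],"hand":0.5},{"twist":[0,0,0],"xyz":[0,0,2.3],"hand":0.5},{"twist":[0,0,0],"xyz":[0,0,3.1],"hand":0.5},{"twist":[0,0,0],"xyz":[0,0,3.9],"hand":0.5},{"twist":[0,0,0],"xyz":[0,0,4.7],"hand":0.5},{"twist":[0,0,0],"xyz":[0,0,5.5],"hand":0.5},{"twist":[0,0,0],"xyz":[0,0,6.2],"hand":0.5}]'
python3 -m handwheel '[{"twist":[0,0,0],"xyz":[0,0,0.8],"hand":0.5},{"twist":[0,0,0],"xyz":[0,0,1.8],"hand":0.5},{"twist":[0,0,0],"xyz":[0,0,2.8],"hand":0.5},{"twist":[0,0,0],"xyz":[0,0,3.8],"hand":0.5},{"twist":[0,0,0],"xyz":[0,0,4.8],"hand":0.5},{"twist":[0,0,0],"xyz":[0,0,5.7],"hand":0.5},{"twist":[0,0,0],"xyz":[0,0,6.4],"hand":0.5},{"twist":[0,0,0],"xyz":[0,0,6.6],"hand":0.5}]'
python3 -m handwheel '[{"twist":[0,0,0],"xyz":[0,0,0],"hand":0.5},{"twist":[0,0,0],"xyz":[0,0,0],"hand":0.5},{"twist":[0,0,0],"xyz":[0,0,0],"hand":0.5},{"twist":[0,0,0],"xyz":[0,0,0],"hand":0.5},{"twist":[0,0,0],"xyz":[0,0,0],"hand":0.5},{"twist":[0,0,0],"xyz":[0,0,0],"hand":0.5},{"twist":[0,0,0],"xyz":[0,0,0],"hand":0.5},{"twist":[0,0,0],"xyz":[0,0,0],"hand":0.5}]'
python3 - <<'E'
from h import *
from plant import imaging
w=imaging.grab_frame("wrist")[:,:,::-1];s=imaging.grab_frame("scene")[:,:,::-1]
c=np.zeros((600,800,3),np.uint8);c[:384,:410]=w[:,50:460];c[:480,410:]=cv2.resize(s[100:260,150:280],(390,480),interpolation=2)
cv2.imwrite("pics/m5.png",c)
E
```

```text
time: 9.73
tcp_pos: [0.5389, -0.1408, 0.2915]
tcp_rot: [0.0, 0.659, 0.752, 0.0]
ft_force: [0.7, -0.9, -3.7]
finger_gap: 0.0113
time: 10.4
tcp_pos: [0.539, -0.1407, 0.3538]
tcp_rot: [0.0, 0.659, 0.753, 0.0]
ft_force: [0.4, -1.0, -2.4]
finger_gap: 0.0109
time: 11.07
tcp_pos: [0.5392, -0.1408, 0.4208]
tcp_rot: [0.001, 0.659, 0.753, 0.0]
ft_force: [0.4, -0.2, -3.4]
finger_gap: 0.0108
time: 11.73
tcp_pos: [0.539, -0.1407, 0.4186]
tcp_rot: [-0.0, 0.659, 0.753, -0.0]
ft_force: [0.2, 0.4, -2.9]
finger_gap: 0.0108
```

View pics/m5.png

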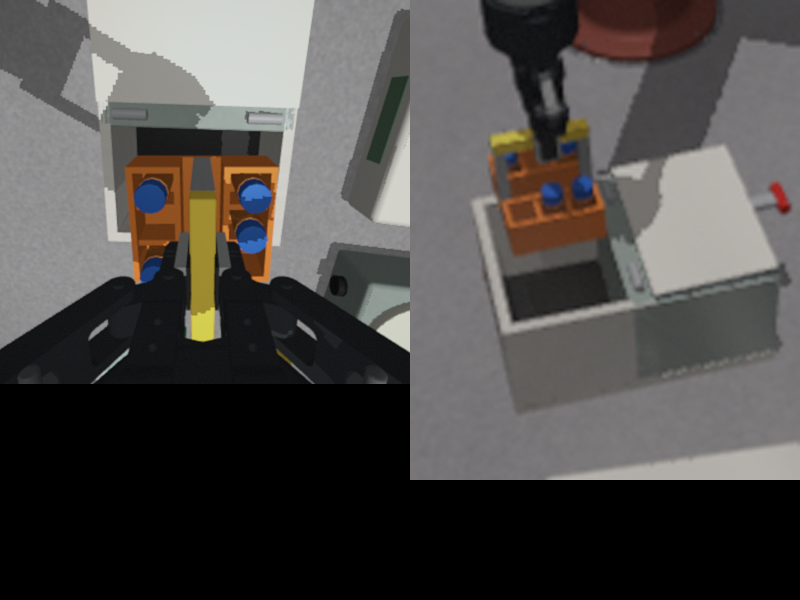

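Rack is out with all four vials standing and the cover flat; underside ≈ 0.012 + 0.165 = 0.177 m. One numeric level check, then hand in.

```bash
python3 - <<'E'
from h import *
from plant import imaging,observe
S=imaging.camera_info("scene");im=imaging.grab_frame("scene")[:,:,::-1].copy()
h=cv2.cvtColor(im,cv2.COLOR_BGR2HSV)[125:165,170:220]
p=np.argwhere(cv2.inRange(h,(25,120,70),(33,255,255))>0)[:,::-1]+[170,125]
vx,vy=cv2.fitLine(p.astype(np.float32),cv2.DIST_L2,0,.01,.01)[:2].ravel();print("seen slope",vy/vx,p.min(0),p.max(0))
c=np.array([.539,-.1427,.265]);d=np.array([-.133,.991,0])*.042
for t in(-.1,-.05,0,.05,.1):
    e=d+[0,0,.042*t];a,b=proj(S,[c-e,c+e]);print(t,(b-a)[1]/(b-a)[0],a,b)
print(observe()['tcp_pos'],np.abs(observe()['joint_velocities']).max())
E
```

```text
seen slope -0.20387675 [177 140] [205 148]
-0.1 -0.11671620022231644 [177.53853471 146.46681741] [209.86641705 142.69362982]
-0.05 -0.15604978117172827 [177.63460124 147.09464072] [209.81650949 142.07266097]
0 -0.1957395268851964 [177.7303996  147.72071147] [209.76646489 141.44998721]
0.05 -0.23579029696139028 [177.82593091 148.34503701] [209.71628271 140.82560149]
0.1 -0.27620703981029554 [177.92119629 148.96762461] [209.66596236 140.19949675]
[ 0.53896735 -0.14065581  0.41873656] 0.009679784972190362
```

Tilt is about 0.01 rad and the arm is still.

```bash
python3 -c "
from plant import manip
print(manip.close_job())"
```

```text
the job is handed in; nothing more can be done
None
```

The cover is turned over, and the rack is being held above the well with all four vials in it. I handed the job in at about 12 s of robot time, and the hand-in gives no verdict.

**What I did:** I gripped the cover's pull bar by its ends and followed the hinge arc until the cover lay flat. The cover started ajar, at about 0.31 rad, rather than flat as described. I then released the bar, took the rack by its yellow handle and lifted it straight up.

**Last checks:**
- **Cover:** the pictures show it flat with its white face up. The bar ended at about 0.124 m, which matches fully turned over.
- **Height and position:** the rack's underside is at about 0.177 m, about 6 cm above the rim. It is roughly 1 cm from the well centre.
- **Level:** the handle's slope in the scene view gives a tilt of about 0.01 rad. That view only measures tilt along the handle.
- **Stillness and grip:** the arm was nearly still, with joint speeds below 0.01 rad/s. The fingers were at 10.8 mm on the 12 mm handle.
- **Bystanders:** the arm passed well above them and never went near them, but I did not measure their positions afterwards.
- **Disagreement:** the wrist force read 2.9 N downward against about 3.6 N expected for the rack and vials. I put this down to sensor noise; no check failed.

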